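# Set a slotted block against the rail and end stop of a granite inspection plate

### The job

Push the slotted steel block along the granite plate, with the fingers only and without picking it up, until its long side lies flush along the rail and its end rests against the square end stop, on the side of the stop facing the middle of the plate. Leave the block flat on the plate and the loose things around it where they are.

Things in the scene. Friction and masses are not known exactly. Their poses are not given: they have to be found in the camera images.
- plate: Black granite plate, fixed, 270 (x) x 500 (y) x 40 mm high. Origin: centre of its underside, on the table; working surface 40 mm above the table. A fixed aluminium rail, 24 mm wide, 480 mm long along the plate's y, 22 mm high above the surface, runs along its far (+x) side; the rail's front face, looking to the plate's -x, is at x = +105 mm in the plate's frame.
- block: The workpiece: loose slotted steel block 40 (x) x 80 (y, the long way) x 30 mm high, about 0.4 to 0.8 kg, with a slot 14 mm wide and 10 mm deep all along its top. Origin: centre of its underside, on the plate's surface. It starts askew (up to 0.6 rad) near the middle of the plate, clear of the rail; either long side may go to the rail.
- stop: Square end stop: plain steel jaw 35 (x) x 30 (y) x 32 mm high, fixed against the rail's front near its left or right end; a cap over the rail behind it carries a black knob (top 48 mm above the plate). Origin: centre of the jaw's underside, on the plate's surface; axes parallel to the plate's. Stopping faces at y = +15 and -15 mm; the one facing the plate's middle is meant.
- probe: Probe holder fixed to the rail near its other end (not the stop): round grey hub 30 mm across and 30 mm high, a stylus barrel 14 mm thick pointing to the plate's -x and reaching 74 mm ahead of the origin, and a cap and knob over the rail as on the stop, 48 mm high. Origin: on the plate's surface, 2.5 mm ahead of the hub's axis; axes parallel to the plate's.
- ring: Bystander: loose steel ring gauge 50 mm across, 20 mm high, lying near one front (-x) corner of the plate. Origin at the centre of its underside.
- plug: Bystander: loose steel plug gauge, a stepped cylinder 26 mm across and 46 mm high, standing near the other front corner of the plate. Origin at the centre of its underside.
- case: Bystander: closed blue gauge-block case 67 x 102 x 48 mm high, loose on the table to the left of the plate. Origin at the centre of its underside.
Not all that is in view belongs to the job. Leave any orange or turquoise look-alike of the block alone.

How it is judged:
By the outcome, as a careful person would: the job done as asked, in the order asked, and still so for the second after the job is handed in, with the robot touching nothing.
It also fails if it takes over 61 s, if anything falls off the work surface, if the arm or the gripper's body presses on something with over 40 N, if the wrist force passes 120 N, or if a joint passes its speed limit or range.

### The arm

A 6-joint arm with a two-finger parallel gripper is mounted at the origin on the work surface. World frame = base frame: x ahead of the robot, y to its left, z up, the work surface at z = 0. Lengths are in m, angles in rad, forces in N, time in s.
With the tool pointing down it reaches from about 0.3 to 0.775 m from the base axis. Payload 14.6 kg.
Tool frame: the origin (TCP) lies at the centre of the arm's flange, where the gripper is bolted on; the fingertips stand 199 mm ahead of it and the grasp point (between the pads) lies ctrl.tcp_to_grasp ahead of it (ctrl.tcp_to_grasp is the distance from the TCP to the grasp point, in m); z points along the fingers, y is the line along which they close (so a half turn about z gives the same grasp; the last joint's range is limited). The gripper opens to 94 mm and grips with 3 to 60 N. Pads are 16 mm wide; open, the fingers measure 119 mm over their backs; the gripper's body (75 mm by 177 mm) begins 78 mm behind the grasp point.
Start: joints at [-1.307, 0.3, 1.521, -0, 1.321, -0.067], TCP at [0.179, -0.52, 0.405] pointing down, gripper open.
Joint ranges: [-3.03, 3.03], [-0.79, 2.21], [0.23, 2.52], [-1.04, 4.18], [0, 3.07], [-2.55, 2.55]. Speed limits (rad/s): [2.22, 2.22, 2.57, 3.14, 3.14, 3.14].

### API

Orientations are given as [roll, pitch, yaw] about the fixed x, y, z axes, in that order (R = Rz(yaw) Ry(pitch) Rx(roll)).
In Python, from station import ctrl gives the robot as it stands. The module is installed in compiled form; this text tells all that it offers.
- The arm moves only by the shell command python3 -m jog 'ROWS' [OPENING] [FORCE]. ROWS is JSON, a list of rows, each a list of 6 numbers: the shift along the tool's x, y, z in cm, then the turn, a rotation vector about the tool's x, y, z in rad. In form: [[tx, ty, tz, ax, ay, az], ...]. A call has 1 to 8 rows; each row is the pose to reach, as a shift and turn from the pose commanded when the call began, along the tool's axes at that moment; what a row does not reach only later rows make up. A row lasts 1/10 s, in which the tool goes at most 50 mm and 8.59 degrees, less where a joint would pass 70% of its speed; a pose out of reach is approached as far as the arm can. A call with a gripper value outside its range is refused whole. OPENING is the opening in per cent of the stroke, from 0 (shut) to 100 (fully open), set as the call begins (- or left out, the last holds). The fingers move at their own pace and stop on an object; FORCE is the grip in N (left out, the last holds). Time passes only in rows, so rows that repeat a pose let the fingers close. It gives the time, the measured TCP pose, the force, the opening and the grip force at its end, in the units of the state.
- ctrl.get_obs(): the state, without advancing time (a new reading comes with each control period).
- ctrl.camera(name): name is "scene" or "side" or "wrist"; returns a dict with "img" (420x560x3 uint8, blue, green, red), "intrinsics" (3x3 intrinsics, pixels), "R" (3x3) and "t" (3): a world point X has camera coordinates R X + t. Camera axes: x right, y down, z forward; pixel columns grow to the right and rows downward; lengths in m; the calibration is good to about 2 mm. A picture is of the moment at which its call begins. There is no depth.
- ctrl.hand_in(): hands the job in; it is judged then, once.
The state is a dict: "time_s": time; "qpos": joint angles; "joint_vel": joint speeds; "tau": joint torques, N m; "ee_pos": TCP position; "eef_rot": TCP orientation; "force": force on the tool from outside, world axes, zero at the start; "moment": the same for the moment, N m; "grip_width": finger opening in m; "grip_force": force on a finger pad.
Only numpy, scipy, OpenCV 4.12 (cv2) and the standard library are available. Lean on these libraries where they do the work, as an engineer would, in place of code of your own. Each camera call takes 0.05 s, during which the arm holds its last target. There are 200 camera calls.

## Working session

There is one attempt and no reset: what is moved stays moved. The work goes in short steps, Python scripts to look and compute and a shell command to move; the robot and the scene stay as the last step left them, time stands still between calls to the robot, and variables do not carry over. Pictures are saved under pics/ and viewed, at most 10 in all, crops included, and the job is handed in when it is done.

```bash
mkdir -p pics; python3 - <<'E'
from station import ctrl
import cv2,numpy as np
for n in("scene","side"):
    c=ctrl.camera(n);cv2.imwrite(f"pics/{n}0.png",c["img"]);np.savez(f"{n}0.npz",**c);print(n,(-c["R"].T@c["t"]).round(3))
o=ctrl.get_obs();print(o["ee_pos"],o["eef_rot"],o["force"],o["grip_width"],ctrl.tcp_to_grasp,o["time_s"])
E
```

```text
scene [1.246 0.501 1.112]
side [ 0.46  -0.461  0.62 ]
[ 0.17862716 -0.52015503  0.40415892] [-3.14060599e+00 -8.30786300e-05  3.30780098e-01] [-0.28535203 -0.37059773 -0.13561512] 0.09412568442909641 0.1804 0.1
```

View pics/scene0.png

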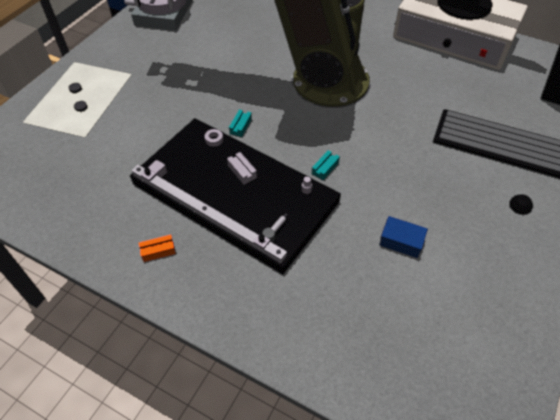

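View pics/side0.png

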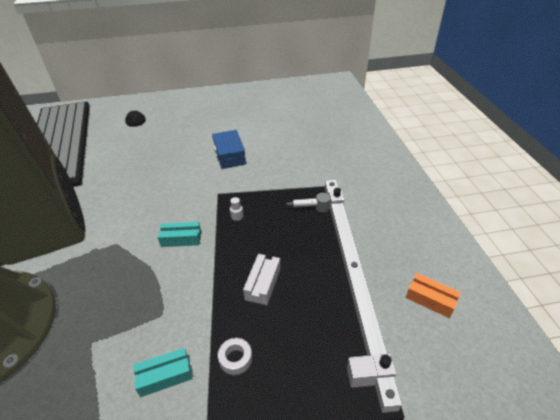

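```bash
python3 - <<'E'
import cv2
a=cv2.imread("pics/side0.png");b=cv2.imread("pics/scene0.png")
cv2.imwrite("pics/c1.png",cv2.resize(a[180:420,200:420],None,fx=2.5,fy=2.5,interpolation=cv2.INTER_CUBIC))
cv2.imwrite("pics/c2.png",cv2.resize(b[115:275,125:345],None,fx=3.6,fy=3.6,interpolation=cv2.INTER_CUBIC))
E
```

```text
(no output)
```

View pics/c1.png

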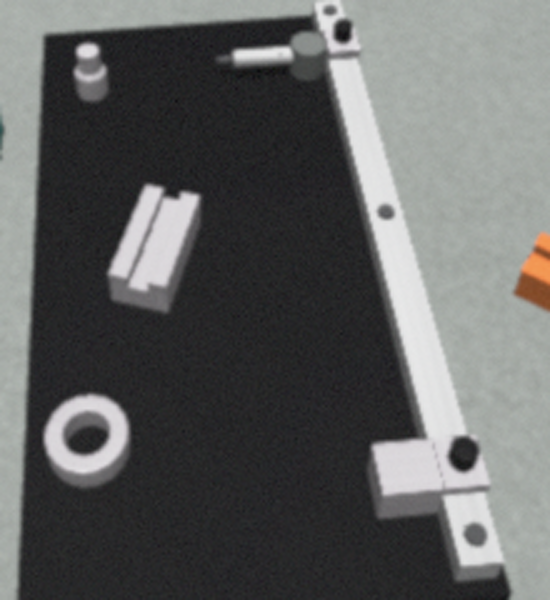

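View pics/c2.png

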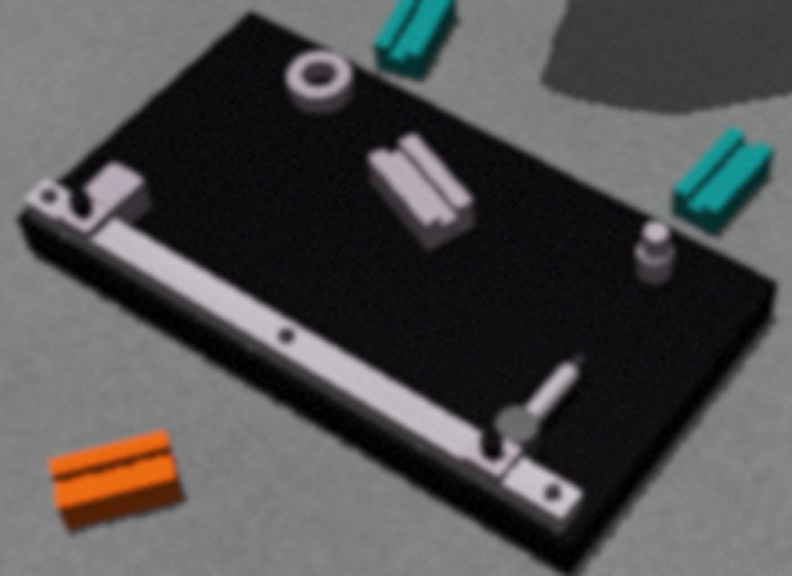

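```bash
cat > h.py <<'E'
import numpy as np,cv2
def cast(c,uv,z):
    R,t,K=c["R"],c["t"],c["intrinsics"];o=-R.T@t
    d=np.c_[np.atleast_2d(uv),np.ones(len(np.atleast_2d(uv)))]@np.linalg.inv(K).T@R
    return (o+d*((z-o[2])/d[:,2])[:,None])[:,:2]
E
python3 - <<'E'
from h import *
s=np.load("side0.npz");b=np.load("scene0.npz")
A=lambda p:np.array(p)/2.5+[200,180]-.3
B=lambda p:np.array(p)/3.6+[125,115]-.36
def show(n,p):
    print(n,(p*1000).round(0).tolist())
def blk(n,p):
    show(n,p); m=p.mean(0); a=p[0]-p[3]; e=p[1]-p[2]; print(" c",(m*1000).round(1),"len",np.linalg.norm(a),np.linalg.norm(e),"yaw-90",[round(float(np.arctan2(-v[0],v[1])),3) for v in (a,e)], "wid",np.linalg.norm(p[0]-p[1]),np.linalg.norm(p[2]-p[3]))
blk("block side",cast(s,A([(149,184),(201,196),(169,292),(110,276)]),.07))
blk("block scene",cast(b,B([(473,208),(432,225),(370,154),(412,133)]),.07))
show("block bottom side",cast(s,A([(112,299),(167,311)]),.04))
show("block bottom scene",cast(b,B([(431,249),(474,222)]),.04))
show("plate side",cast(s,A([(45,36),(317,16),(19,600)]),.04))
show("plate scene",cast(b,B([(250,12),(775,285)]),.04))
show("stop side top",cast(s,A([(370,446),(437,440),(445,487),(379,490)]),.072))
show("stop side bot",cast(s,A([(386,517)]),.04))
show("stop scene top",cast(b,B([(115,163),(149,185)]),.072)); show("stop scene bot",cast(b,B([(150,212)]),.04))
show("rail side inner top",cast(s,A([(331,80),(420,437),(457,578)]),.062))
show("rail scene inner top",cast(b,B([(130,226),(475,428)]),.062))
show("probe tip side",cast(s,A([(222,60)]),.055)); show("ring",np.r_[cast(s,A([(87,432)]),.06),cast(b,B([(319,74)]),.06)])
E
```

```text
block side [[500.0, 13.0], [534.0, -6.0], [498.0, -81.0], [462.0, -61.0]]
 c [498.6 -33.8] len 0.0827731064869892 0.08354080856252485 yaw-90 [-0.47, -0.443] wid 0.039366800541069315 0.04166285334858391
block scene [[501.0, 18.0], [529.0, -0.0], [492.0, -76.0], [459.0, -60.0]]
 c [495.2 -29.6] len 0.08789788930174311 0.08432269157404994 yaw-90 [-0.499, -0.455] wid 0.033167763655194984 0.03674964604388349
block bottom side [[461.0, -58.0], [497.0, -76.0]]
block bottom scene [[528.0, -4.0], [491.0, 11.0]]
plate side [[437.0, 229.0], [680.0, 203.0], [387.0, -241.0]]
plate scene [[385.0, -261.0], [439.0, 233.0]]
stop side top [[594.0, -210.0], [632.0, -214.0], [627.0, -241.0], [591.0, -235.0]]
stop side bot [[597.0, -238.0]]
stop scene top [[590.0, -236.0], [596.0, -201.0]]
stop scene bot [[597.0, -206.0]]
rail side inner top [[661.0, 98.0], [626.0, -206.0], [618.0, -285.0]]
rail scene inner top [[628.0, -196.0], [662.0, 112.0]]
probe tip side [[581.0, 148.0]]
ring [[435.0, -162.0], [433.0, -161.0]]
```

Scene: the stop is at the -y end of the rail and the probe at the +y end. The plate yaw is about -0.11 and the block yaw about -0.465. I'll push the block square onto the rail with two spread fingers, then slide it along the rail to the stop.

```bash
cat >> h.py <<'E'
from scipy.spatial.transform import Rotation as Ro
V=np.array([.994,-.1098]);U=np.array([.1098,.994])
def to(v,u,z,yaw=-.1095):
    from station import ctrl
    o=ctrl.get_obs();p=o["ee_pos"];R=Ro.from_euler("xyz",o["eef_rot"])
    g=np.r_[v*V+u*U,z]
    rt=(R.inv()*Ro.from_euler("xyz",[np.pi,0,yaw])).as_rotvec()
    print("now vuz",(np.array([V@p[:2],U@p[:2],p[2]])*1000).round(1),"F",np.round(o["force"],1),"grip",o["grip_width"],"t",o["time_s"],"shift cm",(R.inv().apply(g-p)*100).round(2),"turn",rt.round(3))
E
python3 -m jog '[[40.2,-38.9,0,0,0,0.44],[40.2,-38.9,0,0,0,0.44],[40.2,-38.9,0,0,0,0.44],[40.2,-38.9,0,0,0,0.44],[40.2,-38.9,0,0,0,0.44],[40.2,-38.9,0,0,0,0.44],[40.2,-38.9,0,0,0,0.44],[40.2,-38.9,0,0,0,0.44]]' 25
python3 -c "from h import *;to(.432,.026,.26)"
```

```text
time_s: 0.9
ee_pos: [0.3593, -0.164, 0.4047]
eef_rot: [3.141, -0.0, -0.11]
force: [0.2, -0.7, -0.1]
grip_width: 0.0333
grip_force: 0.0
now vuz [ 375.2 -123.6  404.7] F [ 0.2 -0.7 -0.1] grip 0.033337108738725925 t 0.9 shift cm [  5.69 -14.96  14.47] turn [ 0. -0. -0.]
```

```bash
python3 -m jog '[[5.2,-14.5,0,0,0,0],[5.2,-14.5,0,0,0,0],[5.2,-14.5,0,0,0,0],[5.2,-14.5,0,0,0,0],[5.2,-14.5,5,0,0,0],[5.2,-14.5,10,0,0,0],[5.2,-14.5,13.5,0,0,0],[5.2,-14.5,13.5,0,0,0]]' 
python3 - <<'E'
from h import *;to(.432,.026,.246)
from station import ctrl
c=ctrl.camera("side");cv2.imwrite("pics/s1.png",cv2.resize(c["img"][180:420,180:420],None,fx=2.5,fy=2.5))
E
```

```text
time_s: 1.7
ee_pos: [0.4254, -0.0278, 0.2662]
eef_rot: [-3.141, 0.008, -0.11]
force: [-0.9, -0.2, -0.6]
grip_width: 0.023
grip_force: 0.0
now vuz [425.9  19.1 266.2] F [-0.9 -0.2 -0.6] grip 0.022979221852008073 t 1.7 shift cm [ 0.63 -0.69  2.01] turn [-0.     0.008 -0.   ]
```

View pics/s1.png

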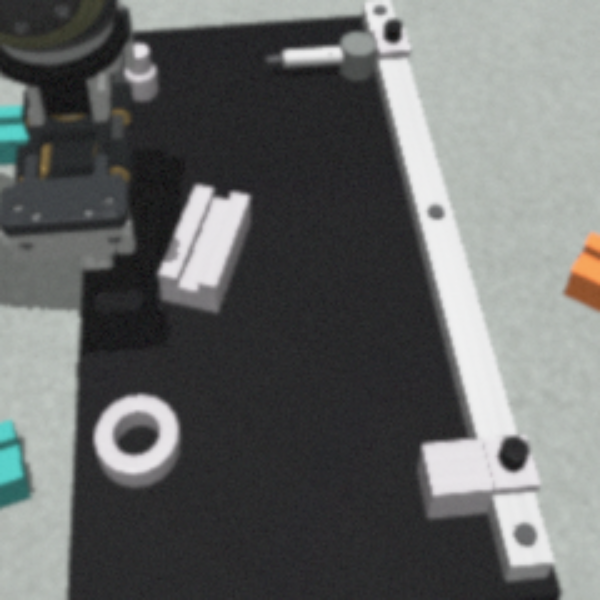

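The gripper is in front of the block (block at crop 160–250, 185–310) and clear of the plug and ring. Next I lower it and start pushing.

```bash
python3 -m jog '[[0,-0.5,0.8,0,0,0],[0,-0.5,1.6,0,0,0],[0,-0.5,1.6,0,0,0],[0,-0.5,1.6,0,0,0]]' 
python3 -c "from h import *;to(.432,.026,.247)"
```

```text
time_s: 2.15
ee_pos: [0.4272, -0.0226, 0.2542]
eef_rot: [3.142, -0.001, -0.109]
force: [-0.9, -0.2, 0.0]
grip_width: 0.0238
grip_force: 0.0
now vuz [427.1  24.5 254.2] F [-0.9 -0.2  0. ] grip 0.023767971819908272 t 2.15 shift cm [ 0.49 -0.15  0.72] turn [ 0.    -0.001  0.   ]
```

```bash
python3 -m jog '[[0,0,0.6,0,0,0],[1,0,0.6,0,0,0],[2,0,0.6,0,0,0],[3,0,0.6,0,0,0],[4,0,0.6,0,0,0],[5,0,0.6,0,0,0],[6,0,0.6,0,0,0],[7,0,0.6,0,0,0]]'
python3 -m jog '[[1,0,0,0,0,0],[2,0,0,0,0,0],[3,0,0,0,0,0],[4,0,0,0,0,0],[5,0,0,0,0,0],[5,0,0,0,0,0],[5,0,0,0,0,0]]'
python3 - <<'E'
from h import *;to(.56,.026,.247)
from station import ctrl
c=ctrl.camera("side");np.savez("s2.npz",**c);cv2.imwrite("pics/s2.png",cv2.resize(c["img"][180:420,180:420],None,fx=2.5,fy=2.5))
E
```

```text
time_s: 2.95
ee_pos: [0.4975, -0.0303, 0.2476]
eef_rot: [-3.141, 0.001, -0.109]
force: [-4.2, 0.7, 2.5]
grip_width: 0.0234
grip_force: 1.9
time_s: 3.65
ee_pos: [0.5465, -0.0357, 0.2476]
eef_rot: [-3.142, -0.0, -0.109]
force: [0.6, 0.1, -0.8]
grip_width: 0.0233
grip_force: 0.0
now vuz [547.2  24.6 247.6] F [ 0.6  0.1 -0.8] grip 0.023282978652676516 t 3.65 shift cm [ 1.29 -0.14  0.07] turn [-0. -0.  0.]
```

View pics/s2.png

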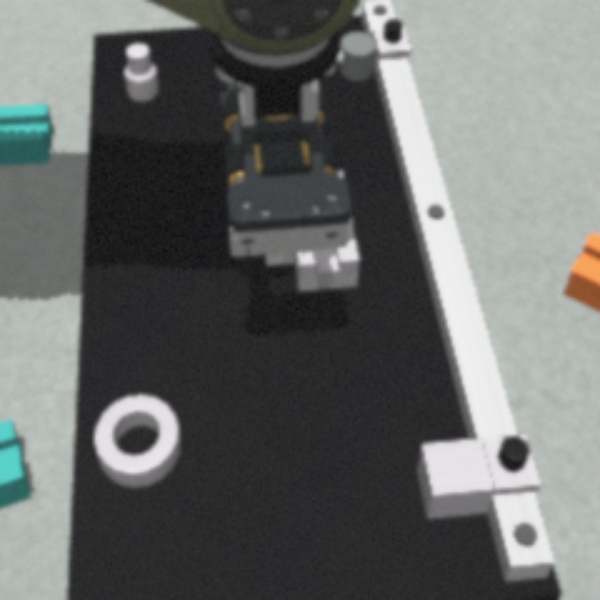

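The block is square to the fingers; its near end is at crop (297–358, 245–290). I continue to the rail.

```bash
python3 -c "
from h import *;c=np.load('s2.npz');p=cast(c,np.array([(299,288),(357,291)])/2.5+180-.3,.04);print((p@np.c_[V,U]*1000).round(1))"
python3 -m jog '[[1,0,0,0,0,0],[2,0,0,0,0,0],[3,0,0,0,0,0],[4,0,0,0,0,0],[4.6,0,0,0,0,0],[4.6,0,0,0,0,0]]'
python3 -m jog '[[0.2,0,0,0,0,0],[0.4,0,0,0,0,0],[0.6,0,0,0,0,0],[0.6,0,0,0,0,0]]'
python3 -c "from h import *;to(.599,.026,.247)"
```

```text
[[559.4  -7.5]
 [598.7 -13.8]]
time_s: 4.3
ee_pos: [0.5928, -0.0408, 0.2476]
eef_rot: [-3.142, -0.001, -0.109]
force: [-0.6, 0.0, -0.0]
grip_width: 0.0237
grip_force: 0.0
time_s: 4.7
ee_pos: [0.5981, -0.0414, 0.2476]
eef_rot: [3.141, 0.0, -0.109]
force: [-2.8, -0.3, 0.2]
grip_width: 0.0236
grip_force: 1.4
now vuz [599.   24.6 247.6] F [-2.8 -0.3  0.2] grip 0.023580172333060843 t 4.7 shift cm [ 0.   -0.14  0.06] turn [0. 0. 0.]
```

```bash
python3 -m jog '[[0.2,0,0,0,0,0],[0.3,0,0,0,0,0],[0.3,0,0,0,0,0]]'
python3 -m jog '[[0.2,0,0,0,0,0],[0.3,0,0,0,0,0],[0.3,0,0,0,0,0]]'
```

```text
time_s: 5.0
ee_pos: [0.5997, -0.0415, 0.2476]
eef_rot: [3.141, 0.008, -0.109]
force: [-27.5, 0.5, 16.9]
grip_width: 0.0231
grip_force: 13.9
time_s: 5.3
ee_pos: [0.6013, -0.0417, 0.2476]
eef_rot: [3.141, 0.015, -0.109]
force: [-53.2, 3.6, 32.7]
grip_width: 0.0234
grip_force: 26.6
```

```bash
python3 -m jog '[[-1,0,0,0,0,0],[-3,0,0,0,0,0],[-3,0,-3,0,0,0],[-3,0,-6,0,0,0],[-3,0,-6,0,0,0]]' 8
python3 - <<'E'
from h import *;to(.626,.115,.31,1.461);to(.626,.115,.31,-1.680)
from station import ctrl
print(np.round(ctrl.get_obs()["qpos"],2))
c=ctrl.camera("side");np.savez("s3.npz",**c);cv2.imwrite("pics/s3.png",cv2.resize(c["img"][180:420,180:420],None,fx=2.5,fy=2.5))
E
```

```text
time_s: 5.8
ee_pos: [0.5748, -0.0387, 0.312]
eef_rot: [3.142, -0.008, -0.109]
force: [0.1, 0.3, -0.6]
grip_width: 0.0075
grip_force: 0.0
now vuz [575.6  24.6 312. ] F [ 0.1  0.3 -0.6] grip 0.007476609883698493 t 5.8 shift cm [ 5.05 -9.04  0.24] turn [ 0.006 -0.006 -1.57 ]
now vuz [575.6  24.6 312. ] F [ 0.1  0.3 -0.6] grip 0.007476609883698493 t 5.8 shift cm [ 5.05 -9.04  0.24] turn [-0.006 -0.006  1.571]
[-0.13  0.45  1.55  0.    1.14  1.55]
```

View pics/s3.png

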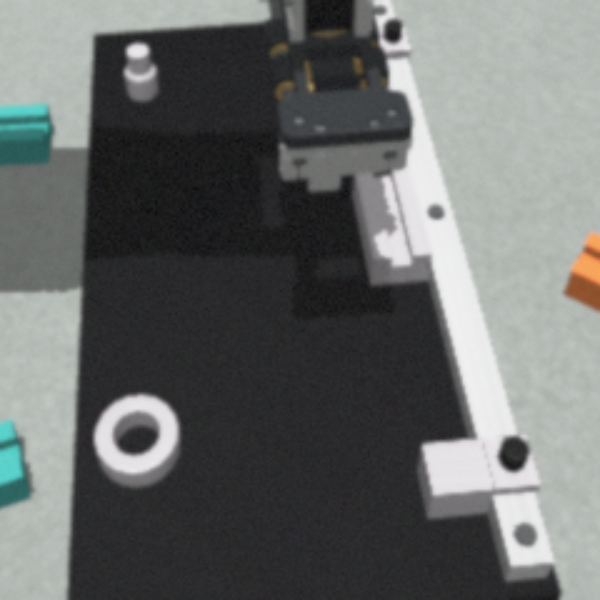

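The block lies flush along the rail (crop 355–435, 175–285), with the stop at (425–490, 440–515). I turn the tool and go to the block's far end.

```bash
python3 -m jog '[[5,-9,-1,0,0,-0.2],[5,-9,-1,0,0,-0.35],[5,-9,-1,0,0,-0.5],[5,-9,-1,0,0,-0.65],[5,-9,-1,0,0,-0.8],[5,-9,-1,0,0,-0.95],[5,-9,-1,0,0,-1.1],[5,-9,-1,0,0,-1.25]]'
python3 -m jog '[[0,0,0,0,0,-0.1],[0,0,0,0,0,-0.25],[0,0,0,0,0,-0.4],[0,0,0,0,0,-0.4]]'
python3 -c "from h import *;to(.626,.115,.248,1.461)"
```

```text
time_s: 6.65
ee_pos: [0.6337, 0.0453, 0.3163]
eef_rot: [-3.141, 0.0, 1.097]
force: [-0.0, -0.0, 0.1]
grip_width: 0.0078
grip_force: 0.0
time_s: 7.05
ee_pos: [0.6337, 0.0453, 0.3164]
eef_rot: [-3.14, 0.0, 1.493]
force: [-0.0, -0.9, 0.1]
grip_width: 0.0074
grip_force: 0.0
now vuz [624.9 114.6 316.4] F [-0.  -0.9  0.1] grip 0.00737627178344012 t 7.05 shift cm [0.03 0.12 6.84] turn [-0.001  0.     0.032]
```

```bash
python3 -m jog '[[0,0,3,0,0,0.032],[0,0,6,0,0,0.032],[0,0,6.8,0,0,0.032],[0,0,6.8,0,0,0.032]]'
python3 -c "from h import *;to(.625,-.051,.248,1.461)"
python3 -m jog '[[-1,0,0,0,0,0],[-2,0,0,0,0,0],[-3,0,0,0,0,0],[-4,0,0,0,0,0],[-5,0,0,0,0,0],[-6,0,0,0,0,0],[-6,0,0,0,0,0]]'
python3 -c "from h import *;to(.625,-.051,.248,1.461)"
```

```text
time_s: 7.45
ee_pos: [0.6336, 0.0453, 0.2484]
eef_rot: [-3.139, 0.0, 1.456]
force: [0.0, 0.2, 0.2]
grip_width: 0.0073
grip_force: 0.0
now vuz [624.8 114.6 248.4] F [0.  0.2 0.2] grip 0.0072751881036854935 t 7.45 shift cm [-16.56   0.1    0.04] turn [-0.002  0.    -0.005]
time_s: 8.15
ee_pos: [0.627, -0.0157, 0.2501]
eef_rot: [3.141, 0.0, 1.457]
force: [-0.0, -0.0, 0.5]
grip_width: 0.0074
grip_force: 0.0
now vuz [624.9  53.3 250.1] F [-0.  -0.   0.5] grip 0.007357270734317104 t 8.15 shift cm [-10.42   0.05   0.22] turn [ 0.001  0.    -0.004]
```

```bash
python3 -m jog '[[-1.2,0,0,0,0,0],[-2.4,0,0,0,0,0],[-3.6,0,0,0,0,0],[-4.8,0.02,0,0,0,0],[-6,0.03,0,0,0,0],[-7.2,0.04,0,0,0,0],[-8.4,0.05,0,0,0,0],[-8.8,0.05,0,0,0,0]]'
python3 -m jog '[[-0.3,0,0,0,0,0],[-0.6,0,0,0,0,0],[-0.8,0,0,0,0,0],[-0.8,0,0,0,0,0]]'
python3 - <<'E'
from h import *;to(.625,-.051,.248,1.461)
from station import ctrl
c=ctrl.camera("side");np.savez("s4.npz",**c);cv2.imwrite("pics/s4.png",cv2.resize(c["img"][180:420,180:420],None,fx=2.5,fy=2.5))
E
```

```text
time_s: 8.95
ee_pos: [0.6176, -0.1027, 0.2499]
eef_rot: [3.141, -0.0, 1.458]
force: [1.1, 5.4, 5.4]
grip_width: 0.0074
grip_force: 2.9
time_s: 9.35
ee_pos: [0.6168, -0.1097, 0.2498]
eef_rot: [3.141, -0.0, 1.459]
force: [0.5, 3.0, 0.6]
grip_width: 0.0074
grip_force: 1.5
now vuz [625.2 -41.3 249.8] F [0.5 3.  0.6] grip 0.007390720777815247 t 9.35 shift cm [-0.97 -0.01  0.18] turn [ 0.    -0.    -0.002]
```

View pics/s4.png

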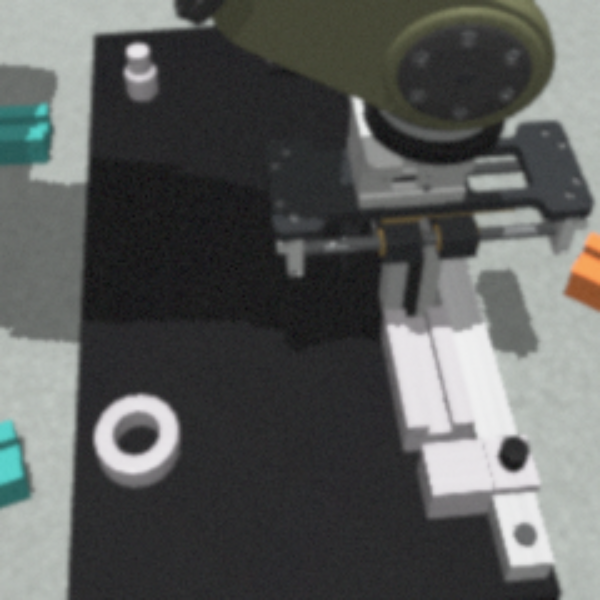

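The block is still flush with the rail (crop 385–475, 320–450), with its end about 10 mm short of the stop's face (row ~440). I continue gently.

```bash
python3 -m jog '[[-0.2,0,0,0,0,0],[-0.4,0,0,0,0,0],[-0.6,0,0,0,0,0],[-0.6,0,0,0,0,0]]'
python3 -m jog '[[-0.2,0,0,0,0,0],[-0.3,0,0,0,0,0],[-0.3,0,0,0,0,0]]'
```

```text
time_s: 9.8
ee_pos: [0.6161, -0.116, 0.2496]
eef_rot: [-3.142, 0.0, 1.459]
force: [0.6, 2.5, 2.4]
grip_width: 0.0073
grip_force: 1.4
time_s: 10.1
ee_pos: [0.6157, -0.1189, 0.2496]
eef_rot: [-3.141, 0.0, 1.459]
force: [-0.0, 3.3, 3.6]
grip_width: 0.0077
grip_force: 1.5
```

```bash
python3 -m jog '[[-0.15,0,0,0,0,0],[-0.3,0,0,0,0,0],[-0.3,0,0,0,0,0]]'
python3 -c "from h import *;to(.625,-.051,.248,1.461)"
```

```text
time_s: 10.4
ee_pos: [0.6155, -0.1212, 0.2496]
eef_rot: [-3.141, -0.001, 1.459]
force: [1.2, 10.3, 3.3]
grip_width: 0.0074
grip_force: 5.1
now vuz [625.1 -52.9 249.6] F [ 1.2 10.3  3.3] grip 0.007427769305557049 t 10.4 shift cm [ 0.18 -0.    0.16] turn [-0.    -0.001 -0.002]
```

```bash
python3 -m jog '[[-0.15,0,0,0,0,0],[-0.15,0,0,0,0,0]]'
python3 -m jog '[[0.5,0,0,0,0,0],[2.5,0,0,0,0,0],[2.5,0,-4,0,0,0],[2.5,0,-7,0,0,0],[2.5,0,-7,0,0,0]]' 25
python3 -m jog '[[0,-6,0,0,0,0.15],[0,-7,0,0,0,0.3],[0,-7,0,0,0,0.45],[0,-7,0,0,0,0.6],[0,-7,0,0,0,0.75],[0,-7,0,0,0,0.9],[0,-7,0,0,0,1.05],[0,-7,0,0,0,1.2]]'
python3 -m jog '[[0,0,0,0,0,0.15],[0,0,0,0,0,0.3],[0,0,0,0,0,0.37],[0,0,0,0,0,0.37]]'
python3 - <<'E'
from h import *;to(.575,-.1,.248)
from station import ctrl
c=ctrl.camera("side");np.savez("s5.npz",**c);cv2.imwrite("pics/s5.png",cv2.resize(c["img"][270:420,300:420],None,fx=4,fy=4,interpolation=cv2.INTER_CUBIC))
E
```

```text
time_s: 10.6
ee_pos: [0.6154, -0.1216, 0.2496]
eef_rot: [-3.141, -0.003, 1.459]
force: [-0.1, 19.1, 5.6]
grip_width: 0.0075
grip_force: 9.5
time_s: 11.1
ee_pos: [0.6184, -0.0988, 0.3238]
eef_rot: [3.135, 0.002, 1.459]
force: [-0.2, 0.5, -0.3]
grip_width: 0.0235
grip_force: 0.0
time_s: 11.9
ee_pos: [0.5483, -0.0909, 0.3186]
eef_rot: [3.142, 0.002, 0.252]
force: [-0.3, -0.2, -0.2]
grip_width: 0.0234
grip_force: 0.0
time_s: 12.3
ee_pos: [0.5483, -0.0909, 0.3187]
eef_rot: [3.141, 0.001, -0.113]
force: [-0.2, -0.1, -0.8]
grip_width: 0.0235
grip_force: 0.0
now vuz [555.  -30.1 318.7] F [-0.2 -0.1 -0.8] grip 0.023451729481665382 t 12.3 shift cm [2.03 6.98 7.07] turn [ 0.     0.001 -0.003]
```

View pics/s5.png

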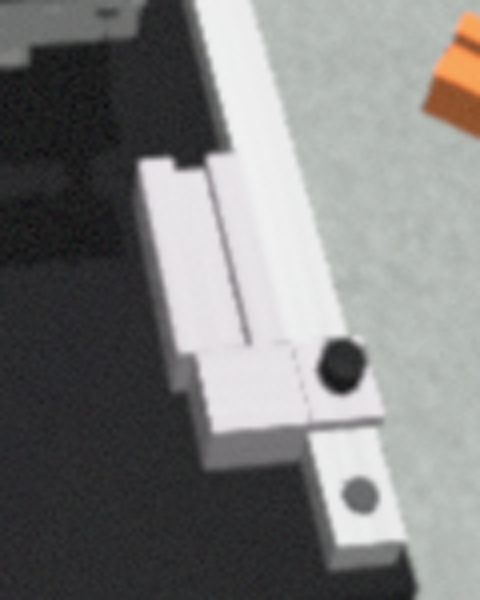

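The block (crop 138–250, 155–390) sits against both the rail and the stop. One gentle two-finger press toward the rail will seat it for certain.

```bash
python3 -m jog '[[0,5,0,0,0,0],[1.8,7,0,0,0,0],[1.8,7,3,0,0,0],[1.8,7,6,0,0,0],[1.8,7,6.9,0,0,0],[1.8,7,6.9,0,0,0]]'
python3 -m jog '[[1,0,0,0,0,0],[2,0,0,0,0,0],[2.4,0,0,0,0,0],[2.4,0,0,0,0,0]]'
python3 -c "from h import *;to(.6,-.1,.248)"
```

```text
time_s: 12.95
ee_pos: [0.5584, -0.1621, 0.2496]
eef_rot: [-3.141, 0.003, -0.11]
force: [0.3, 0.8, 0.9]
grip_width: 0.0237
grip_force: 0.0
time_s: 13.35
ee_pos: [0.5828, -0.1647, 0.2517]
eef_rot: [3.141, -0.001, -0.11]
force: [-0.1, -0.1, -1.1]
grip_width: 0.0239
grip_force: 0.0
now vuz [597.4 -99.7 251.7] F [-0.1 -0.1 -1.1] grip 0.023855180765740835 t 13.35 shift cm [0.26 0.03 0.37] turn [ 0.    -0.001 -0.001]
```

```bash
python3 -m jog '[[0.15,0,0,0,0,0],[0.3,0,0,0,0,0],[0.4,0,0,0,0,0],[0.4,0,0,0,0,0]]'
python3 -c "from h import *;to(.6,-.1,.248)"
```

```text
time_s: 13.75
ee_pos: [0.5857, -0.1652, 0.2511]
eef_rot: [-3.141, 0.004, -0.111]
force: [-13.4, 1.1, 10.8]
grip_width: 0.0235
grip_force: 7.0
now vuz [600.3 -99.9 251.1] F [-13.4   1.1  10.8] grip 0.02352880605318821 t 13.75 shift cm [-0.02  0.01  0.31] turn [-0.     0.004 -0.001]
```

```bash
python3 -m jog '[[-0.5,0,0,0,0,0],[-3,0,0,0,0,0],[-3,0,-4,0,0,0],[-3,0,-8,0,0,0],[-8,-6,-12,0,0,0],[-12,-12,-12,0,0,0],[-12,-12,-12,0,0,0],[-12,-12,-12,0,0,0]]'
python3 - <<'E'
from station import ctrl
import cv2
c=ctrl.camera("side");cv2.imwrite("pics/s6.png",cv2.resize(c["img"][180:420,180:420],None,fx=2.5,fy=2.5,interpolation=cv2.INTER_CUBIC))
E
```

```text
time_s: 14.55
ee_pos: [0.4785, -0.0297, 0.3719]
eef_rot: [-3.141, -0.002, -0.108]
force: [0.0, -0.8, -0.0]
grip_width: 0.0237
grip_force: 0.0
```

View pics/s6.png

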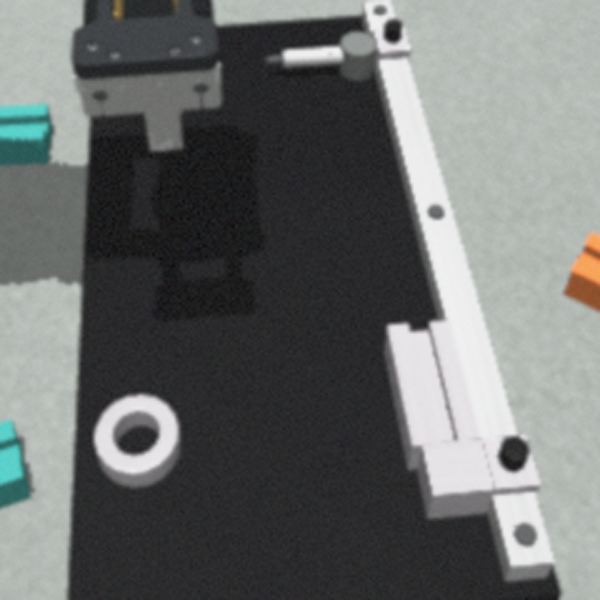

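The block (crop 388–465, 322–468) is flat, flush along the rail and against the stop. The ring hasn't moved and the robot is clear.

```bash
python3 -c "from station import ctrl;print(ctrl.hand_in())"
```

```text
the job is handed in; nothing more can be done
None
```

I pushed the block with the fingers only until it lay flush along the rail and against the inner face of the stop, then handed the job in at about 14.6 s of the 61 s allowed; the hand-in gave no verdict.

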